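# Latch the probe-test fixture and hold its cam lever at full lift

### The arm

A 7-joint arm with a two-finger parallel gripper is mounted at the origin on the work surface. World frame = base frame: x ahead of the robot, y to its left, z up, the work surface at z = 0. Lengths are in m, angles in rad, forces in N, time in s.
With the tool pointing down it reaches from about 0.425 to 0.925 m from the base axis. Payload 6.8 kg.
Tool frame: the origin (TCP) lies at the very end of the fingers, on their centre line; the grasp point (between the pads) lies bot.tcp_to_grasp behind it (bot.tcp_to_grasp is the distance from the TCP to the grasp point, in m); z points along the fingers, y is the line along which they close (so a half turn about z gives the same grasp; the last joint's range is limited). The gripper opens to 85 mm and grips with 20 to 120 N. Pads are 22 mm wide; open, the fingers measure 114 mm over their backs; the gripper's body (76 mm by 85 mm) begins 54 mm behind the grasp point. The pads swing forward as they close: fully open they stand 13 mm farther back than shut.
Start: joints at [1.197, 0.477, 0.022, 1.555, -0.011, 1.109, -0.083], TCP at [0.177, -0.651, 0.231] pointing down, gripper open.
Joint ranges: [-2.96, 2.96], [-0.34, 2.1], [-1.41, 1.46], [0.24, 2.44], [-1.37, 4.51], [0.17, 1.92], [-2.96, 2.96]. Speed limits (rad/s): [2.39, 2.39, 3.14, 3.14, 3.14, 3.14, 3.14].

### API

Orientations are given as a unit quaternion [w, x, y, z].
In Python, from station import bot gives the robot as it stands.
- The arm moves only by the tool servo_tool, never from a script. Its argument "motion" is a list that holds one entry, the list of rows, each a list of 7 numbers: the shift along the tool's x, y, z in m, then the turn, a rotation vector about the tool's x, y, z in units of 5 degrees (1.0 is 5 degrees), then the opening, from 0 (shut) to 1 (fully open). A call has 1 to 20 rows; each row is the pose to reach, as a shift and turn from the pose commanded when the call began, along the tool's axes at that moment; what a row does not reach only later rows make up. A row lasts 1/12 s, in which the tool goes at most 41.7 mm and 7.16 degrees, less where a joint would pass 70% of its speed; a pose out of reach is approached as far as the arm can. A call with a gripper value outside its range is refused whole. The fingers move at their own pace and stop on an object; "grip_force" is the grip in N (left out, the last holds). Time passes only in rows, so rows that repeat a pose let the fingers close. It gives the time, the measured TCP pose, the force, the opening and the grip force at its end, in the units of the state.
- bot.get_obs(): the state, without advancing time (a new reading comes with each control period).
- bot.read_camera(name): name is "scene" or "top"; returns a dict with "img" (480x640x3 uint8, red, green, blue), "K" (3x3 intrinsics, pixels), "pose" (4x4, takes a point from camera to world coordinates). Camera axes: x right, y down, z forward; pixel columns grow to the right and rows downward; lengths in m; the calibration is good to about 2 mm. A picture is of the moment at which its call begins. There is no depth.
- bot.hand_in(): hands the job in; it is judged then, once.
The state is a dict: "t": time; "q": joint angles; "joint_vel": joint speeds; "joint_torque": joint torques, N m; "eef_pos": TCP position; "tool_rot": TCP orientation; "contact_force": force on the tool from outside, world axes, zero at the start; "torque": the same for the moment, N m; "gripper_width": opening from 0.0 (shut) to 1.0 (fully open); "grasp_force": force on a finger pad.
Only numpy, scipy, OpenCV 4.12 (cv2) and the standard library are available. Lean on these libraries where they do the work, as an engineer would, in place of code of your own. Each camera call takes 0.05 s, during which the arm holds its last target. There are 200 camera calls.

### The job

A charger board sits in the probe-test fixture with the lid already down: swing the steel latch on the fixture's front over onto the lid until it lies fully home on its staple, and only then raise the cam lever at the fixture's side by its grip until it has the probe plate at the highest point of its lift. Finish while still holding the lever's grip there with the fingers, since it springs back if let go. Leave the other things on the bench where they are.

Things in the scene. Friction and masses are not known exactly. Their poses are not given: they have to be found in the camera images.
- fixture: test fixture, fixed: aluminium and black plates, 200 (x) x 180 mm (y), lid top 112 mm above the bench, clear window over a green board. Origin on the bench under its middle; x points from its front (latch, robot side) to its back, y to its left, z up; turned up to 0.25 rad. The cam shaft lies along y at x 0, 42 mm up; cam lever on its right (-y), latch at the middle of its front
- latch (a joint): angle (rad) of the latch, a slotted steel strap 24 mm wide, 4 mm thick, with a finger tab at its end. 0 = closed, flat back over the lid's front rail, slot over the staple (stop); 1.57 = standing up; more = leaning out to the robot (starts at 1.75 to 2.1; stop at 2.3). Its hinge rubs a little: it stays put while leaning out or upright, and drops shut by its weight once swung below about 0.6
- latch_tab (a point): middle of the finger tab, a plate 24 mm wide (along the fixture's y) and 5 mm thick, square to the strap. It is 49.5 mm along the strap from the pivot and 14 mm off the strap on the side that is up when closed; the tab's edge is 10 mm farther off. Closed, this point is 129 mm and the tab's edge 139 mm above the bench
- latch_pivot (a point): the latch's pivot at the fixture's front: its axis runs along the fixture's y, at fixture x -78 mm, y 0, 115 mm above the bench
- staple (a point): top of the small steel staple on the lid's front rail, fixture x -51 mm, y 0, 125 mm above the bench; it stands in the latch's slot when that is closed
- cam_shaft (a joint): angle (rad) of the cam shaft with its cam lever. 0 = rest, lever lying 65 degrees back from upright, away from the robot; grows as it is raised towards the robot; 1.134 = lever upright, plate highest; beyond that the plate sinks again (stop at 1.66). A spring returns it to 0 if released; holding it upright takes about 3 N at the grip, raising it up to 5 N
- cam_lever: the lever with its shaft: a 10 mm steel rod swinging 28 mm outside the plates (fixture y -118 mm), with a black round grip at its end that sticks out sideways. Its origin is on the shaft's axis in the middle of the fixture, 42 mm above the bench; it turns with the shaft
- lever_grip (a point): middle of the lever's grip: a black cylinder 24 mm in diameter, 56 mm long, lying along the fixture's y, free to spin on its pin. It is 100 mm from the shaft's axis, at fixture y -154 mm; 84 mm above the bench at rest (91 mm behind the shaft), 142 mm when upright
- probe_plate (a joint): lift (m) of the aluminium probe plate inside the fixture, driven by the cams: 0 at rest, 0.0075 at its highest; lift = 0.013 (cos(1.134 - cam_shaft angle) - 0.423). Readings are noisy: the shaft's angle tells it better
- adapter: loose black plug-in charger, 46 x 72 x 30 mm, lying to the right of the fixture; origin under its middle; leave it alone
- screwdriver: loose screwdriver, 170 mm long, lying to the left of the fixture; leave it alone
- tape_roll: loose roll of tape lying flat, 100 mm across, 24 mm high, behind the fixture; leave it alone
- solder_reel: loose green reel standing on its flange, 60 mm across, 46 mm high, behind the fixture; leave it alone
- multimeter: loose grey multimeter lying flat, 150 x 78 x 34 mm, at the front right; leave it alone
- pliers: loose pliers lying flat, about 160 mm long, 12 mm high, at the back left; leave them alone
- flux_bottle: loose white bottle, 52 mm across, 120 mm high, on the right; leave it alone

How it is judged:
By the outcome, as a careful person would: the job done as asked, in the order asked, and still so for the second after the job is handed in, while the arm keeps its last pose, push and grip.
It also fails if it takes over 45 s, if anything falls off the work surface, if the arm or the gripper's body presses on something with over 40 N, if the wrist force passes 120 N, or if a joint passes its speed limit or range.

## Working session

There is one attempt and no reset: what is moved stays moved. The work goes in short steps, Python scripts to look and compute and a tool call to move; the robot and the scene stay as the last step left them, time stands still between calls to the robot, and variables do not carry over. Pictures are saved under pics/ and viewed, at most 10 in all, crops included, and the job is handed in when it is done.

Besides the shell and the picture viewer there is one more tool, called after ">>>" as name(argument=value, ...) on one line, values as JSON. servo_tool: Moves the arm, as the interface text tells. Its arguments: {"type":"object","properties":{"motion":{"type":"array"},"grip_force":{"type":"number"}},"required":["motion"]}

```bash
mkdir -p pics; python3 - <<'E'
from station import bot
import cv2,numpy as np,pickle
o=bot.get_obs();print({k:np.round(v,3) for k,v in o.items()},bot.tcp_to_grasp)
d={}
for n in("scene","top"):
    c=bot.read_camera(n);d[n]=c;cv2.imwrite(f"pics/{n}0.png",c["img"][...,::-1]);print(n,c["K"].round(1).tolist(),c["pose"].round(3).tolist())
pickle.dump(d,open("cams.pkl","wb"))
E
```

```text
{'t': np.float64(0.0), 'q': array([ 1.197,  0.478,  0.022,  1.556, -0.011,  1.109, -0.083]), 'joint_vel': array([ 0.   , -0.001, -0.001,  0.   , -0.001, -0.   , -0.002]), 'joint_torque': array([-0.0000e+00, -5.9644e+01,  1.6080e+00, -2.8119e+01,  1.2000e-02,
        9.0000e-03, -0.0000e+00]), 'eef_pos': array([ 0.177, -0.651,  0.23 ]), 'tool_rot': array([-0.001,  0.991,  0.133, -0.   ]), 'contact_force': array([-0.487,  0.1  , -0.181]), 'torque': array([ 0.014,  0.005, -0.064]), 'grasp_force': np.float64(0.0), 'gripper_width': np.float64(1.0)} 0.0187
scene [[597.5, 0.0, 315.3], [0.0, 597.5, 237.0], [0.0, 0.0, 1.0]] [[0.287, 0.813, -0.507, 1.227], [0.958, -0.249, 0.143, -0.173], [-0.01, -0.527, -0.85, 1.177], [0.0, 0.0, 0.0, 1.0]]
top [[512.2, 0.0, 317.3], [0.0, 512.2, 238.4], [0.0, 0.0, 1.0]] [[-0.003, -0.996, 0.089, 0.471], [-1.0, 0.005, 0.028, -0.026], [-0.029, -0.089, -0.996, 1.144], [0.0, 0.0, 0.0, 1.0]]
```

View pics/scene0.png

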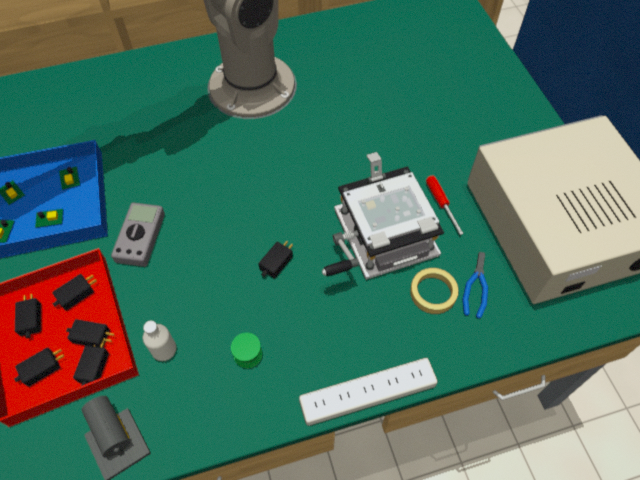

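View pics/top0.png

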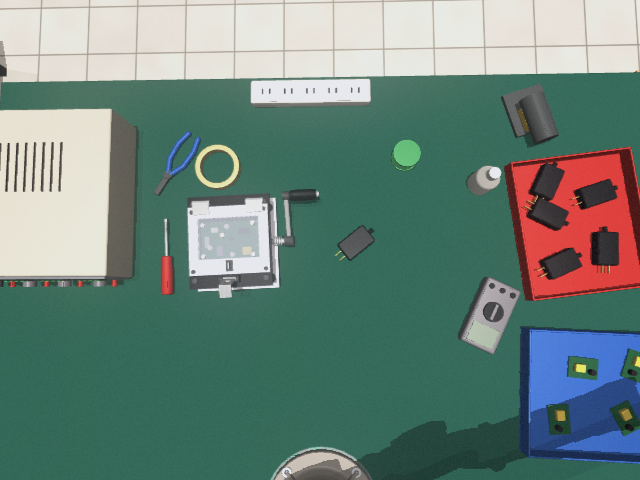

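The scene view shows the fixture around (390,220), the latch tab at (375,160) and the grip at (338,269). In the top view the fixture is at (232,243), the latch at (226,288) and the grip at (303,195). I'll zoom in on the fixture in both views.

```bash
python3 - <<'E'
import cv2,numpy as np
a=cv2.imread("pics/top0.png")[175:310,175:335];b=cv2.imread("pics/scene0.png")[140:290,310:460]
a=cv2.resize(a,None,fx=2.5,fy=2.5,interpolation=2)
a=cv2.resize(cv2.imread("pics/top0.png")[180:305,180:325],(400*145//125,400),interpolation=cv2.INTER_CUBIC)
b=cv2.resize(b,(336,336),interpolation=cv2.INTER_CUBIC)
o=np.zeros((400,800,3),np.uint8);o[:400,:464]=a;o[:336,464:]=b
cv2.imwrite("pics/crop0.png",o)
E
```

```text
(no output)
```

View pics/crop0.png

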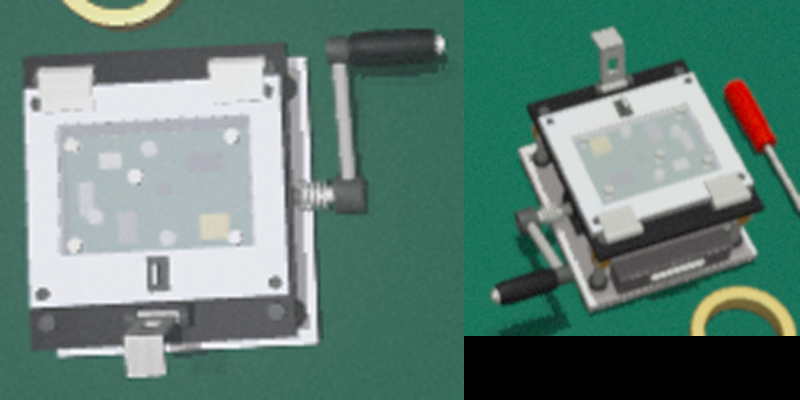

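```bash
cat > h.py <<'E'
import cv2,numpy as np,pickle
def ray(c,p):
    d=np.linalg.inv(c["K"])@[p[0],p[1],1];return c["pose"][:3,3],c["pose"][:3,:3]@d
def plane(c,p,z):
    o,d=ray(c,p);return (o+d*(z-o[2])/d[2])
def tri(c1,p1,c2,p2):
    P=[c["K"]@np.linalg.inv(c["pose"])[:3] for c in(c1,c2)]
    X=cv2.triangulatePoints(P[0],P[1],np.array(p1,float).reshape(2,1),np.array(p2,float).reshape(2,1))[:,0];return X[:3]/X[3]
def proj(c,X):
    x=c["K"]@(np.linalg.inv(c["pose"])@np.append(X,1))[:3];return x[:2]/x[2]
E
python3 - <<'E'
from h import *
d=pickle.load(open("cams.pkl","rb"));T,S=d["top"],d["scene"]
t=lambda x,y:(180+x/3.2,180+y/3.2)
s=lambda x,y:(310+(x-464)/2.24,140+y/2.24)
print("staple",tri(T,t(157,268),S,s(623,104)),plane(T,t(157,268),.12),plane(S,s(623,104),.12))
c=[plane(T,t(*p),.112) for p in((25,92),(283,77),(290,300),(31,308))]
print("lid corners",np.round(c,4).tolist(),np.mean(c,0))
for n,c_ in zip("TS",(T,S)):
    g=cv2.cvtColor(c_["img"],cv2.COLOR_RGB2HSV)
    m=((g[...,2]<75)&(g[...,1]<110)).astype(np.uint8)
    x0,y0,x1,y1=(285,185,325,206) if n=="T" else (318,255,358,282)
    w=np.zeros_like(m);w[y0:y1,x0:x1]=m[y0:y1,x0:x1]
    k,l,st,ce=cv2.connectedComponentsWithStats(w);i=1+st[1:,4].argmax();print(n,st[i],ce[i],cv2.minAreaRect(np.argwhere(l==i)[:,::-1].astype(np.float32)))
# bolts on lid symmetric: holes
h=[plane(T,t(*p),.112) for p in((41,294),(276,283),(268,90),(36,103))];print(np.round(h,4).tolist())
e=[h[1]-h[0],h[2]-h[3]];print("yaw",[np.arctan2(v[1],v[0])+np.pi/2 for v in e],[np.arctan2(v[1],v[0]) for v in(c[0]-c[3],c[1]-c[2])])
print("gripends tri",tri(T,t(345,48),S,s(565,270)),tri(T,t(440,45),S,s(497,294)))
E
```

```text
staple [0.51275359 0.18119441 0.11882782] [0.51270546 0.18095659 0.12      ] [0.51354486 0.18080364 0.12      ]
lid corners [[0.626, 0.269, 0.112], [0.6346, 0.1033, 0.112], [0.4926, 0.098, 0.112], [0.488, 0.2624, 0.112]] [0.56029391 0.18319431 0.112     ]
T [288 189  31  15 335] [302.68656716 195.96119403] ((303.0, 196.0), (14.0, 30.0), 90.0)
S [324 260  34  16 263] [338.66920152 267.0608365 ] ((340.5747375488281, 266.5391540527344), (9.843074798583984, 32.869903564453125), 72.6459732055664)
[[0.4969, 0.2562, 0.112], [0.5033, 0.107, 0.112], [0.6263, 0.1129, 0.112], [0.6189, 0.2618, 0.112]]
yaw [np.float64(0.043107602137356205), np.float64(0.049477961234766665)] [np.float64(0.04786029011669643), np.float64(0.037112141715454024)]
gripends tri [0.65780635 0.07005797 0.0900913 ] [0.65997202 0.0053611  0.08269864]
```

>>> servo_tool(motion=[[[0.237,-0.123,0,0,0,-5,0],[0.237,-0.123,0,0,0,-5,0],[0.237,-0.123,0,0,0,-5,0],[0.237,-0.123,0,0,0,-5,0],[0.237,-0.123,0,0,0,-5,0],[0.237,-0.123,0,0,0,-5,0],[0.237,-0.123,0,0,0,-5,0],[0.423,-0.406,0,0,0,-10,0],[0.423,-0.406,0,0,0,-10,0],[0.423,-0.406,0,0,0,-10,0],[0.423,-0.406,0,0,0,-10,0],[0.423,-0.406,0,0,0,-10,0],[0.423,-0.406,0,0,0,-10,0],[0.423,-0.406,0,0,0,-10,0],[0.423,-0.406,0,0,0,-10,0],[0.423,-0.406,0,0,0,-10,0],[0.423,-0.406,0,0,0,-10,0],[0.423,-0.406,0,0,0,-10,0],[0.423,-0.406,0,0,0,-10,0],[0.423,-0.406,0,0,0,-10,0]]])

```text
t: 1.77
eef_pos: [0.4781, -0.1504, 0.231]
tool_rot: [-0.0, 0.843, 0.538, -0.0]
contact_force: [0.1, -0.7, -0.1]
gripper_width: -0.001
grasp_force: 0.0
```

```bash
cat > st.py <<'E'
from station import bot
import numpy as np,sys
from scipy.spatial.transform import Rotation as R
o=bot.get_obs();q=o["tool_rot"];r=R.from_quat([q[1],q[2],q[3],q[0]]);m=r.as_matrix()
print("t",o["t"],"q",o["q"].round(2),"p",o["eef_pos"].round(4),"yaw",np.arctan2(m[1,0],m[0,0]).round(3),"z",m[:,2].round(3),"F",o["contact_force"].round(1),"w",o["gripper_width"].round(3),"g",o["grasp_force"].round(1))
psi=.045;O=np.array([.563,.183,0]);F=R.from_euler("z",psi).as_matrix()
print("tcp in fixture",(F.T@(o["eef_pos"]-O)).round(4))
if len(sys.argv)>3:
    tgt=O+F@np.array([float(a) for a in sys.argv[1:4]])
    G=F@np.array([[0,1,0],[1,0,0],[0,0,-1.]])
    print("shift",(m.T@(tgt-o["eef_pos"])).round(4),"turn5",np.round(np.degrees(R.from_matrix(m.T@G).as_rotvec())/5,2))
E
python3 st.py -.150 0 .230
```

```text
Traceback (most recent call last):
  File "st.py", line 5, in <module>
    print("t",o["t"],"q",o["q"].round(2),"p",o["eef_pos"].round(4),"yaw",np.arctan2(m[1,0],m[0,0]).round(3),"z",m[:,2].round(3),"F",o["contact_force"].round(1),"w",o["gripper_width"].round(3),"g",o["grasp_force"].round(1))
                                                                                                                                                                    ^^^^^^^^^^^^^^^^^^^^^^^^
AttributeError: 'float' object has no attribute 'round'
```

```bash
sed -i 's/o\["gripper_width"\].round(3)/round(float(o["gripper_width"]),3)/;s/o\["grasp_force"\].round(1)/round(float(o["grasp_force"]),1)/' st.py
python3 st.py -.150 0 .230
```

```text
t 1.7667 q [ 0.55  0.22 -0.42  1.94  0.11  1.   -0.36] p [ 0.4781 -0.1504  0.231 ] yaw 1.135 z [-0.001 -0.    -1.   ] F [ 0.1 -0.7 -0.1] w -0.001 g 0.0
tcp in fixture [-0.0998 -0.3292  0.231 ]
shift [ 0.2687 -0.1967  0.001 ] turn5 [-0.01  0.01 -5.51]
```

>>> servo_tool(motion=[[[0.269,-0.197,0,0,0,-5.5,0],[0.269,-0.197,0,0,0,-5.5,0],[0.269,-0.197,0,0,0,-5.5,0],[0.269,-0.197,0,0,0,-5.5,0],[0.269,-0.197,0,0,0,-5.5,0],[0.269,-0.197,0,0,0,-5.5,0],[0.269,-0.197,0,0,0,-5.5,0],[0.269,-0.197,0,0,0,-5.5,0],[0.269,-0.197,0,0,0,-5.5,0],[0.269,-0.197,0,0,0,-5.5,0],[0.269,-0.197,0.03,0,0,-5.5,0],[0.269,-0.197,0.06,0,0,-5.5,0],[0.269,-0.197,0.09,0,0,-5.5,0],[0.269,-0.197,0.09,0,0,-5.5,0],[0.269,-0.197,0.09,0,0,-5.5,0]]])

```text
t: 3.02
eef_pos: [0.4123, 0.1761, 0.1405]
tool_rot: [-0.001, 0.691, 0.723, -0.002]
contact_force: [-0.3, -0.5, 0.9]
gripper_width: -0.001
grasp_force: 0.0
```

```bash
python3 st.py -.055 0 .150;python3 - <<'E'
from station import bot
import cv2
i=[cv2.resize(bot.read_camera(n)["img"][y:y+150,x:x+160,::-1],None,fx=2.5,fy=2.5) for n,x,y in(("top",160,180),("scene",310,90))]
cv2.imwrite("pics/a1.png",cv2.hconcat(i))
E
```

```text
t 3.0167 q [ 0.07  0.31 -0.7   2.13  0.27  0.8  -0.76] p [0.4123 0.1761 0.1405] yaw 1.616 z [-0.004 -0.002 -1.   ] F [-0.3 -0.5  0.9] w -0.001 g 0.0
tcp in fixture [-1.509e-01 -1.000e-04  1.405e-01]
shift [ 0.0001  0.0958 -0.0099] turn5 [-0.04  0.02 -0.  ]
```

View pics/a1.png

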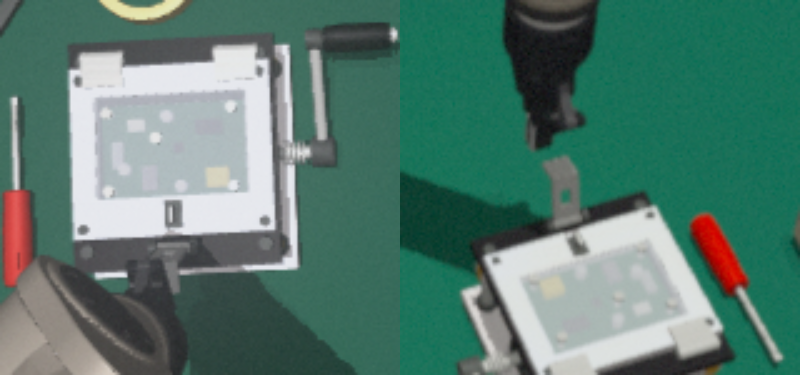

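The closed fingers stand just in front of the latch tab: crop (565,160) in the scene view, (150,285) in the top view. Next is pushing the latch over.

>>> servo_tool(motion=[[[0,0.01,0,0,0,0,0],[0,0.02,0,0,0,0,0],[0,0.028,-0.002,0,0,0,0],[0,0.036,-0.004,0,0,0,0],[0,0.044,-0.006,0,0,0,0],[0,0.052,-0.008,0,0,0,0],[0,0.06,-0.01,0,0,0,0],[0,0.068,-0.012,0,0,0,0],[0,0.076,-0.012,0,0,0,0],[0,0.084,-0.012,0,0,0,0],[0,0.092,-0.012,0,0,0,0],[0,0.1,-0.012,0,0,0,0],[0,0.106,-0.012,0,0,0,0],[0,0.106,-0.012,0,0,0,0],[0,0.106,-0.05,0,0,0,0],[0,0.106,-0.05,0,0,0,0]]])

```text
t: 4.45
eef_pos: [0.5207, 0.1852, 0.1959]
tool_rot: [0.001, 0.69, 0.724, 0.003]
contact_force: [-0.4, 1.2, 1.7]
gripper_width: 0.001
grasp_force: 0.0
```

```bash
python3 st.py -.0285 0 .150;python3 - <<'E'
from station import bot
import cv2
i=[cv2.resize(bot.read_camera(n)["img"][y:y+150,x:x+160,::-1],None,fx=2.5,fy=2.5) for n,x,y in(("top",160,180),("scene",310,90))]
cv2.imwrite("pics/a2.png",cv2.hconcat(i))
E
```

```text
t 4.45 q [ 0.08  0.39 -0.67  1.86  0.29  0.99 -0.66] p [0.5207 0.1852 0.1959] yaw 1.619 z [ 0.006  0.003 -1.   ] F [-0.4  1.2  1.7] w 0.001 g 0.0
tcp in fixture [-0.0422  0.0041  0.1959]
shift [-0.0043  0.0134  0.0459] turn5 [ 0.07 -0.03  0.04]
```

View pics/a2.png

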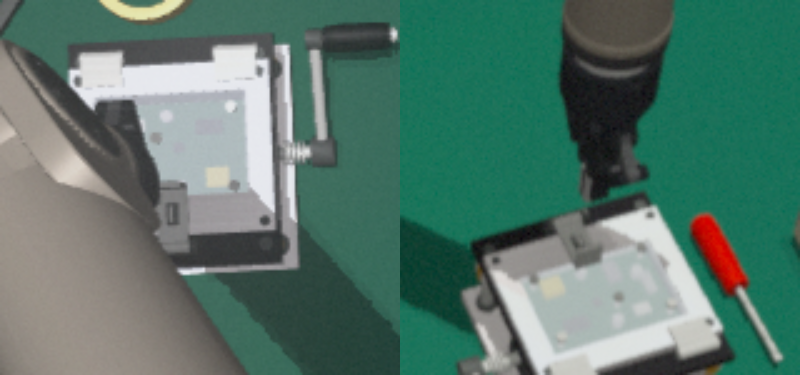

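The latch lies flat over the lid with the staple in its slot (crop (172,213) top, (577,238) scene). I'll press gently on the tab to confirm it is home.

>>> servo_tool(motion=[[[-0.004,0.013,0.02,0,0,0,0],[-0.004,0.013,0.046,0,0,0,0],[-0.004,0.013,0.052,0,0,0,0],[-0.004,0.013,0.055,0,0,0,0],[-0.004,0.013,0.057,0,0,0,0],[-0.004,0.013,0.058,0,0,0,0],[-0.004,0.013,0.059,0,0,0,0],[-0.004,0.013,0.059,0,0,0,0]]])

```text
t: 5.22
eef_pos: [0.5327, 0.1792, 0.1374]
tool_rot: [0.003, 0.69, 0.723, -0.0]
contact_force: [-13.1, -10.7, 47.1]
gripper_width: -0.001
grasp_force: 23.0
```

```bash
python3 st.py -.0285 0 .150
```

```text
t 5.2167 q [ 0.06  0.48 -0.63  1.88  0.36  0.9  -0.71] p [0.5327 0.1792 0.1374] yaw 1.617 z [ 0.003 -0.004 -1.   ] F [-13.1 -10.7  47.1] w -0.001 g 23.0
tcp in fixture [-0.0304 -0.0025  0.1374]
shift [ 0.0024  0.0019 -0.0126] turn5 [0.04 0.05 0.02]
```

The contact at about z = 0.138 is firm, so the latch is home. Next I lift off, open, and go above the lever grip.

>>> servo_tool(motion=[[[0,0,-0.02,0,0,0,0],[0,0,-0.06,0,0,0,0],[0,0,-0.09,0,0,0,0],[-0.157,0.121,-0.09,0,0,0,1],[-0.157,0.121,-0.09,0,0,0,1],[-0.157,0.121,-0.09,0,0,0,1],[-0.157,0.121,-0.09,0,0,0,1],[-0.157,0.121,-0.09,0,0,0,1],[-0.157,0.121,-0.09,0,0,0,1],[-0.157,0.121,-0.09,0,0,0,1],[-0.157,0.121,-0.06,0,0,0,1],[-0.157,0.121,-0.03,0,0,0,1],[-0.157,0.121,-0.02,0,0,0,1],[-0.157,0.121,-0.02,0,0,0,1]]])

```text
t: 6.38
eef_pos: [0.6569, 0.0299, 0.1491]
tool_rot: [-0.002, 0.689, 0.725, -0.002]
contact_force: [-0.2, -1.1, 0.4]
gripper_width: 0.995
grasp_force: 0.0
```

```bash
python3 st.py .091 -.160 .060;python3 - <<'E'
from station import bot
import cv2
i=[cv2.resize(bot.read_camera(n)["img"][y:y+150,x:x+160,::-1],None,fx=2.5,fy=2.5) for n,x,y in(("top",190,160),("scene",300,150))]
cv2.imwrite("pics/a3.png",cv2.hconcat(i))
E
```

```text
t 6.3833 q [ 0.26  0.6  -0.57  1.64  0.36  1.02 -0.38] p [0.6569 0.0299 0.1491] yaw 1.621 z [-0.007 -0.    -1.   ] F [-0.2 -1.1  0.4] w 0.995 g 0.0
tcp in fixture [ 0.0869 -0.1572  0.1491]
shift [-0.0029  0.0047  0.089 ] turn5 [-0.08 -0.    0.06]
```

View pics/a3.png

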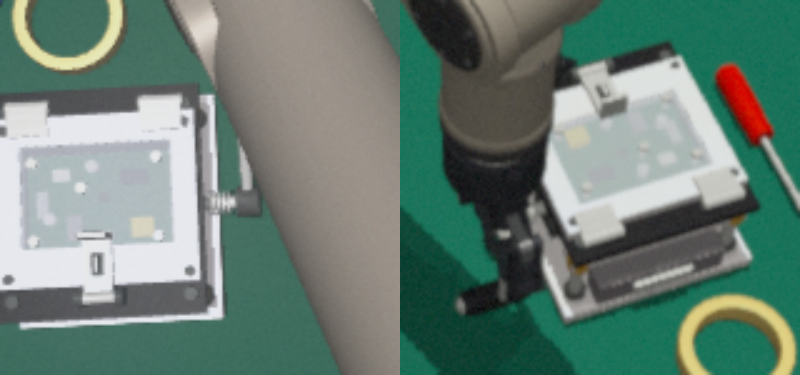

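The latch is closed, with the staple in the slot at crop (97,262) top. The open gripper is above the grip (crop (490,300) scene). Next I descend and grip.

>>> servo_tool(motion=[[[-0.003,0.005,0.03,0,0,0,1],[-0.003,0.005,0.06,0,0,0,1],[-0.003,0.005,0.08,0,0,0,1],[-0.003,0.005,0.089,0,0,0,1],[-0.003,0.005,0.089,0,0,0,1],[-0.003,0.005,0.089,0,0,0,0],[-0.003,0.005,0.089,0,0,0,0],[-0.003,0.005,0.089,0,0,0,0],[-0.003,0.005,0.089,0,0,0,0],[-0.003,0.005,0.089,0,0,0,0],[-0.003,0.005,0.089,0,0,0,0],[-0.003,0.005,0.089,0,0,0,0]]], grip_force=50)

```text
t: 7.48
eef_pos: [0.6602, 0.026, 0.0626]
tool_rot: [-0.003, 0.69, 0.724, -0.004]
contact_force: [-14.3, -0.7, 6.0]
gripper_width: 0.264
grasp_force: 48.6
```

```bash
python3 st.py .091 -.160 .060
```

```text
t 7.4833 q [ 0.23  0.7  -0.52  1.68  0.43  0.89 -0.42] p [0.6602 0.026  0.0626] yaw 1.619 z [-0.01  -0.002 -1.   ] F [-14.3  -0.7   6. ] w 0.264 g 48.6
tcp in fixture [ 0.0901 -0.1613  0.0626]
shift [0.0013 0.001  0.0026] turn5 [-0.11  0.02  0.03]
```

>>> servo_tool(motion=[[[0,-0.004,-0.005,0,0,0,0],[0,-0.008,-0.011,0,0,0,0],[0,-0.012,-0.017,0,0,0,0],[0,-0.016,-0.022,0,0,0,0],[0,-0.021,-0.027,0,0,0,0],[0,-0.026,-0.032,0,0,0,0],[0,-0.031,-0.0365,0,0,0,0],[0,-0.037,-0.0405,0,0,0,0],[0,-0.043,-0.044,0,0,0,0],[0,-0.049,-0.0475,0,0,0,0],[0,-0.055,-0.05,0,0,0,0],[0,-0.062,-0.053,0,0,0,0],[0,-0.069,-0.055,0,0,0,0],[0,-0.075,-0.056,0,0,0,0],[0,-0.081,-0.057,0,0,0,0],[0,-0.086,-0.0575,0,0,0,0],[0,-0.09,-0.0577,0,0,0,0],[0,-0.092,-0.0577,0,0,0,0],[0,-0.092,-0.0577,0,0,0,0],[0,-0.092,-0.0577,0,0,0,0]]])

```text
t: 9.15
eef_pos: [0.5741, 0.022, 0.1215]
tool_rot: [0.0, 0.69, 0.724, 0.001]
contact_force: [2.0, 2.3, -16.6]
gripper_width: 0.264
grasp_force: 49.9
```

```bash
python3 st.py 0 -.160 .120;python3 - <<'E'
from station import bot
import cv2,pickle
d={n:bot.read_camera(n) for n in("top","scene")};pickle.dump(d,open("c4.pkl","wb"))
i=[cv2.resize(d[n]["img"][y:y+150,x:x+160,::-1],None,fx=2.5,fy=2.5) for n,x,y in(("top",200,170),("scene",270,150))]
cv2.imwrite("pics/a4.png",cv2.hconcat(i))
E
```

```text
t 9.15 q [ 0.31  0.51 -0.59  1.87  0.36  0.87 -0.41] p [0.5741 0.022  0.1215] yaw 1.618 z [ 0.002  0.    -1.   ] F [  2.    2.3 -16.6] w 0.264 g 49.9
tcp in fixture [ 0.0038 -0.1614  0.1215]
shift [ 0.0014 -0.0038  0.0015] turn5 [ 0.02 -0.    0.03]
```

View pics/a4.png

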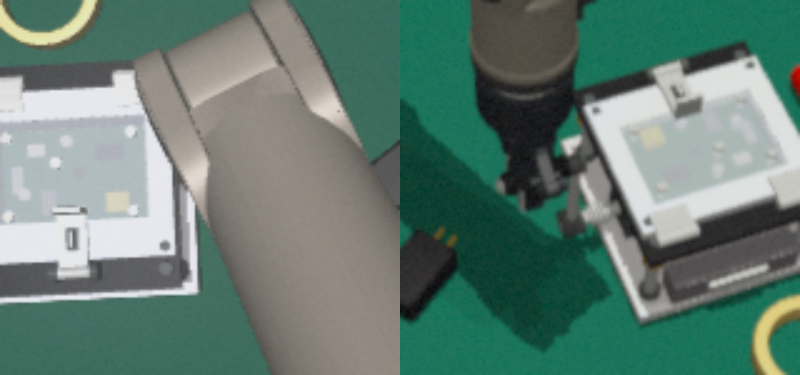

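>>> servo_tool(motion=[[[0,-0.002,0.001,0,0,0,0],[0,-0.004,0.001,0,0,0,0],[0,-0.005,0.001,0,0,0,0],[0,-0.005,0.001,0,0,0,0],[0,-0.005,0.001,0,0,0,0],[0,-0.005,0.001,0,0,0,0],[0,-0.005,0.001,0,0,0,0],[0,-0.005,0.001,0,0,0,0]]])

```text
t: 9.92
eef_pos: [0.5696, 0.0217, 0.1212]
tool_rot: [0.001, 0.69, 0.724, 0.001]
contact_force: [3.6, 1.3, 3.9]
gripper_width: 0.268
grasp_force: 51.8
```

```bash
python3 st.py 0 -.160 .120;python3 - <<'E'
from h import *
from station import bot
S=bot.read_camera("scene")
c,s=np.cos(.045),np.sin(.045)
f=lambda x,y,z:np.array([.563+c*x-s*y,.183+s*x+c*y,z])
x0,y0,k=480,190,8
im=cv2.resize(S["img"][y0:y0+70,x0-0:x0+80,::-1] if 0 else S["img"][190:260,470-0:550,::-1],None,fx=8,fy=8)
P=[proj(S,f(*p)) for p in((0,-.118,.042),(0,-.118,.130),(-.01,-.118,.130),(.01,-.118,.130))]
print(np.round(P,1))
u,v=P[0].astype(int);a,b=u-40,v-45
im=cv2.resize(S["img"][b:b+65,a:a+80,::-1],None,fx=8,fy=8,interpolation=cv2.INTER_CUBIC)
for p,col in zip(P,((0,0,255),(0,255,0),(255,0,0),(255,0,0))):cv2.circle(im,tuple(int(v) for v in (p-[a,b]+.5)*8),3,col,-1)
cv2.imwrite("pics/a5.png",im)
E
```

```text
t 9.9167 q [ 0.31  0.5  -0.59  1.88  0.36  0.86 -0.41] p [0.5696 0.0217 0.1212] yaw 1.618 z [ 0.003  0.    -1.   ] F [3.6 1.3 3.9] w 0.268 g 51.8
tcp in fixture [-0.0007 -0.1614  0.1212]
shift [0.0014 0.0007 0.0012] turn5 [0.03 0.   0.03]
[[337.6 238.6]
 [338.5 216.6]
 [336.9 212.9]
 [340.2 220.4]]
```

View pics/a5.png

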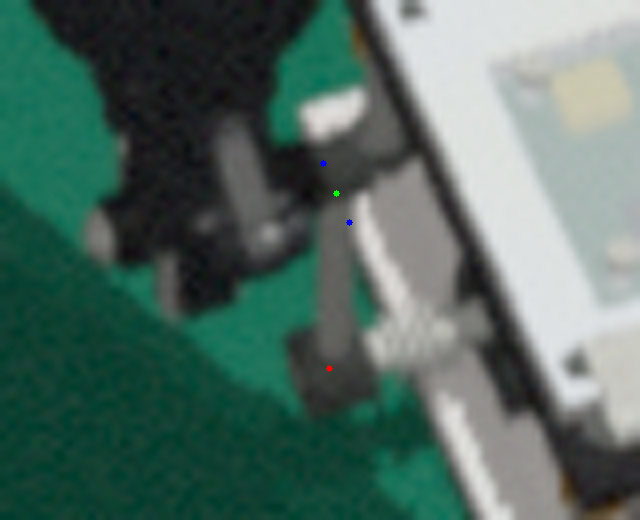

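The rod runs along the predicted upright line from hub (330,368) to top (336,193), and the spring load of about 3 N matches upright, so I'm handing in.

```bash
python3 -c "
from station import bot
print(bot.hand_in())"
```

```text
the job is handed in; nothing more can be done
None
```

I closed the latch fully onto its staple first, then raised the cam lever upright, where the probe plate is highest. I handed the job in at about 10 s with the fingers still holding the grip; no verdict came back.

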